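Lock the tuning spindle of a cavity filter

ROBOT

A 6-joint arm with a two-finger parallel gripper is mounted at the origin on the work surface. World frame = base frame: x ahead of the robot, y to its left, z up, the work surface at z = 0. Lengths are in m, angles in rad, forces in N, time in s.
With the tool pointing down it reaches from about 0.35 to 0.975 m from the base axis. Payload 4.9 kg.
Tool frame: the origin (TCP) lies midway between the tips of the shut fingers; the grasp point (between the pads) lies 19 mm behind it; z points along the fingers, y is the line along which they close (so a half turn about z gives the same grasp; the last joint's range is limited). The gripper opens to 85 mm and grips with 20 to 120 N. Pads are 22 mm wide; open, the fingers measure 114 mm over their backs; the gripper's body (76 mm by 85 mm) begins 54 mm behind the grasp point. The pads swing forward as they close: fully open they stand 13 mm farther back than shut.
Start: joints at [1.194, 0.053, 1.613, -0, 1.476, -0.119], TCP at [0.159, 0.604, 0.231] pointing down, gripper open.
Joint ranges: [-3.01, 3.01], [-1.01, 2.22], [0.06, 2.58], [-1.02, 4.17], [0.09, 2.62], [-3.14, 3.14]. Speed limits (rad/s): [2.57, 2.57, 3.14, 3.14, 3.14, 3.14].

INTERFACE

Orientations are given as a unit quaternion [w, x, y, z].
In Python, from plant import manip gives the robot as it stands.
- The arm moves only by the tool carry_out, never from a script. Its argument "moves" is a list of rows, each a list of 7 numbers: the opening, from 0 (shut) to 1 (fully open), then the shift along the tool's x, y, z normalised to -1 to 1, where 1 is 0.4 m, then the turn, a rotation vector about the tool's x, y, z normalised to -1 to 1, where 1 is 0.5 rad. In form: [[grip, dx, dy, dz, rx, ry, rz], ...]. A call has 1 to 8 rows; each row is the pose to reach, as a shift and turn from the pose commanded when the call began, along the tool's axes at that moment; what a row does not reach only later rows make up. A row lasts 1/12 s, in which the tool goes at most 41.7 mm and 7.16 degrees, less where a joint would pass 70% of its speed; a pose out of reach is approached as far as the arm can. A call with a number of a shift or a turn outside -1 to 1 is refused whole. A call with a gripper value outside its range is refused whole. The fingers move at their own pace and stop on an object; the grip force is fixed at half the most. Time passes only in rows, so rows that repeat a pose let the fingers close. It gives the time, the measured TCP pose, the force and the opening at its end, in the units of the state.
- manip.state(): the state, without advancing time (a new reading comes with each control period).
- manip.grab_frame(name): name is "scene" or "top"; returns the picture (420x560x3 uint8, red, green, blue); there is no depth.
- manip.camera_info(name): a dict with "intrinsics" (3x3 intrinsics, pixels), "distortion" ([k1, k2, p1, p2, k3] as OpenCV has them; the pictures are not rectified), "extrinsics" (4x4, takes a point from world to camera coordinates). Camera axes: x right, y down, z forward; pixel columns grow to the right and rows downward; lengths in m; the calibration is good to about 2 mm. A picture is of the moment at which its call begins. camera_info takes no time and is no camera call.
- manip.job_done(): hands the job in, once; it reports no verdict.
The state is a dict: "time": time; "joint_pos": joint angles; "joint_vel": joint speeds; "joint_efforts": joint torques, N m; "tool_pos": TCP position; "tool_rot": TCP orientation; "contact_force": force on the tool from outside, world axes, zero at the start; "ft_torque": the same for the moment, N m; "gripper_width": opening from 0.0 (shut) to 1.0 (fully open).
Only numpy, scipy, OpenCV 4.12 (cv2) and the standard library are available. Lean on these libraries where they do the work, as an engineer would, in place of code of your own. Each camera call takes 0.05 s, during which the arm holds its last target. There are 200 camera calls.

TASK

The low cavity filter is tuned, but the lever lock nut on its tuning spindle is still slack. Take the T-handled key out of its well in the tool block, fit it fully down over the spindle's flat tang, and use it to keep the spindle from turning while you turn the nut's lever clockwise (seen from above) until the nut is tight. Then stand the key upright and fully home in its well again, and leave the taller filter and everything else on the bench as they were.

Things in the scene. Friction and masses are not known exactly. Their poses are not given: they have to be found in the camera images.
- low_cavity: The low filter: a fixed aluminium box 110 x 110 x 70 mm with a bolted cover and a coaxial socket on two sides; origin at the centre of its underside. The spindle stands upright in the middle of the cover. (The other, already locked filter is 130 mm wide and 105 mm tall.)
- tang (a point): Centre of the top of the flat brass tang that ends the low filter's spindle, 117 mm above the table, z up on the spindle's axis. The tang is 16 mm along x, 9 mm along y and 26 mm high, its top 6 mm tapered to 12 x 5 mm. The spindle turns in the filter against only about 0.06 N m: the lock nut drags it round unless it is held.
- tang_foot (a point): Same axes, on the spindle's axis 26 mm lower, at the round shoulder 24 mm across from which the tang rises, 21 mm above the cover. The fitted key's foot rests here.
- tang_end (a point): Point on one narrow end face of the tang, 8 mm off the spindle's axis along x: it moves if the spindle turns.
- lever (a point): Point on the axis of the low filter's steel lock nut lever, 54 mm out from the spindle's axis and 56 mm above the cover. The lever is a straight round bar 10 mm thick here: 40 mm above the cover at 30 mm from the axis, rising outward to 72 mm above it at 78 mm, with a black ball 18 mm across at its end. It grows from a hub 42 mm across and 17 mm high, threaded on the spindle.
- locknut (a joint): Turn of the lock nut relative to the spindle, rad, growing clockwise seen from above: 0.30 to 0.62 at the start, dead tight at 0.90. Friction about 0.15 N m; it stays where left. Seen from above the lever stands (73.6 degrees less this angle) counter-clockwise of one end of the tang's long axis, so of one arm of the fitted key: 57 to 38 degrees, 22 when tight. One hand can span both.
- key_bar (a point): Centre of the crossbar of the T-handled steel key (about 180 g, 52 mm high). The bar is 124 mm long along x, 10 mm wide (y) and 10 mm high; z is up. Below it a round stem 15 mm thick, 8 mm long, then a socket body 27 mm (x) by 20 mm (y), 34 mm high, open below: a hole 17.2 mm (x) by 10.2 mm (y), 28 mm deep, that fits over the tang either way round.
- key_foot (a point): Centre of the underside of the same key, same axes, 47 mm below the bar's centre. The outer edges of the foot are tapered 1.6 mm.
- well_floor (a point): Centre of the floor of the key's well in the fixed black tool block (64 mm along x, 190 along y, 44 high). The well is 28.6 mm (x) by 21.6 mm (y), 32 mm deep, open above, and takes the key with its x along this x, either way round; the bar then clears the block's top by 10 mm. Two other tools stand in wells 72 mm away along +y and -y, rising 34 and 24 mm above the block.
- stubby_driver: Driver with round black handle 28 mm across, standing in the tool block's +y well. A bystander.
- hex_spinner: Spinner with grey hexagonal handle 24 mm across, standing in the tool block's -y well. A bystander.
- tall_tang_end (a point): End of the tang on the taller filter, which is already locked; that spindle is 152 mm high in all, and its lever, up to 91 mm out from it, rises to 189 mm above the table. A bystander.
- adapter: Brass coaxial adapter 19 mm across, 34 mm high, standing. A bystander.
- dummy_load: Finned load 40 mm across, 66 mm high, standing. A bystander.
- spanner: Spanner 160 mm long, lying. A bystander.
- screw_jar: Jar 52 mm across, 60 mm high. A bystander.
- pocket_meter: Hand-held multimeter 175 x 82 x 34 mm, lying. A bystander.
- board: Circuit board 90 x 60 mm on short pillars. A bystander.
- parts_tray: Grey tray 110 x 160 x 28 mm. A bystander.
Things that resemble listed ones, but are neither listed nor needed, are in the scene too. What is shaped like the part that bears key_bar but yellow is not meant. Leave any turquoise look-alike of the part that bears well_floor alone.

How it is judged:
On the way, in this order (a step that is already met when the one before it is completed fails the run):
1. the key is fitted fully down over the tang (horizontal distance between key_foot and tang_foot below 0.003 m and z of key_foot in the frame of tang_foot below 0.004 m), for 0.2 s.
2. the lock nut is tight while the key is on the tang (value of joint locknut above 0.87 rad and horizontal distance between key_foot and tang_foot below 0.005 m and z of key_foot in the frame of tang_foot below 0.012 m), for 0.2 s.
At the end, for the whole second after the job is handed in: The lock nut is tight (joint above 0.87), the spindle is within 12 degrees of where it stood (end of the tang within 1.7 mm), and the key stands still and upright in its well, within 4 mm of its floor (value of joint locknut above 0.87 rad and distance of tang_end from where it was at the start of the episode below 0.0017 m and horizontal distance between key_foot and well_floor below 0.004 m and z of key_foot in the frame of well_floor below 0.004 m and angle between key_bar's own z axis and vertical below 0.1 rad and linear speed of key below 0.02 m/s); the robot touches nothing.
It fails at once if the spindle of the low filter turned more than 20 degrees away (distance of tang_end from where it was at the start of the episode above 0.0028 m).
It fails at once if the taller filter's spindle turned (distance of tall_tang_end from where it was at the start of the episode above 0.0017 m).
It fails at once if a bystander was pushed more than 30 mm (distance of any of stubby_driver, hex_spinner, adapter, dummy_load, spanner, screw_jar, pocket_meter, board, parts_tray from where it was at the start of the episode above 0.03 m).
It also fails if it takes over 72 s, if anything falls off the work surface, if the arm or the gripper's body presses on something with over 40 N, if the wrist force passes 120 N, or if a joint passes its speed limit or range.

## Working session

There is one attempt and no reset: what is moved stays moved. The work goes in short steps, Python scripts to look and compute and a tool call to move; the robot and the scene stay as the last step left them, time stands still between calls to the robot, and variables do not carry over. Pictures are saved under pics/ and viewed, on a budget of 10 in all, crops included, one or two more only if the job needs it, and the job is handed in when it is done.

Besides the shell and the picture viewer there is one more tool, called after "Request:" as name(argument=value, ...), one argument or row to a line, values as JSON. carry_out: Moves the arm, as the interface text tells. Scaled input: -1 to 1 covers 0.4 m each way for a shift and 0.5 rad each way for a turn. Its arguments: {"type":"object","properties":{"moves":{"type":"array"}},"required":["moves"]}

```bash
ls; mkdir -p pics
cat > h.py <<'E'
import numpy as np, cv2
from plant import manip
from scipy.spatial.transform import Rotation as R
def cam(n):
    c=manip.camera_info(n); return np.array(c["intrinsics"],float),np.array(c["distortion"],float),np.array(c["extrinsics"],float)
def ray(n,px):
    K,d,E=cam(n); u=cv2.undistortPoints(np.array(px,float).reshape(-1,1,2),K,d).reshape(-1,2)
    D=np.c_[u,np.ones(len(u))]@E[:3,:3]; o=-E[:3,:3].T@E[:3,3]; return o,D
def onz(n,px,z):
    o,D=ray(n,px); return o+D*((z-o[2])/D[:,2])[:,None]
def proj(n,P):
    K,d,E=cam(n); return cv2.projectPoints(np.array(P,float).reshape(-1,1,3),cv2.Rodrigues(E[:3,:3])[0],E[:3,3],K,d)[0].reshape(-1,2)
def grab(n,f):
    im=cv2.cvtColor(np.array(manip.grab_frame(n)),cv2.COLOR_RGB2BGR); cv2.imwrite(f,im); return im
E
python3 - <<'E'
from h import *
np.set_printoptions(precision=3,suppress=True)
for n in("scene","top"):
    grab(n,f"pics/{n}0.png"); K,d,E=cam(n); print(n,K[0,0],K[1,1],d,-E[:3,:3].T@E[:3,3],E[2,:3])
s=manip.state(); print(s)
E
```

```text
pics
scene 531.0530043452312 531.0530043452312 [0.067 0.    0.    0.    0.   ] [1.237 0.848 1.004] [-0.502 -0.605 -0.618]
top 536.3952928287163 536.3952928287163 [-0.103  0.     0.     0.     0.   ] [ 0.255 -0.032  1.671] [ 0.172  0.004 -0.985]
{'time': 0.1, 'joint_pos': array([ 1.194,  0.053,  1.614, -0.   ,  1.476, -0.119]), 'joint_vel': array([-0.   ,  0.002, -0.   , -0.   ,  0.001,  0.001]), 'joint_efforts': array([  0.   , -39.49 , -37.136,  -0.   ,   0.004,  -0.   ]), 'tool_pos': array([0.159, 0.604, 0.23 ]), 'tool_rot': array([-0.   ,  0.129,  0.992, -0.001]), 'contact_force': array([-0.769,  0.097,  0.064]), 'ft_torque': array([-0.031,  0.014,  0.054]), 'gripper_width': 0.9952470112491525}
```

View pics/top0.png

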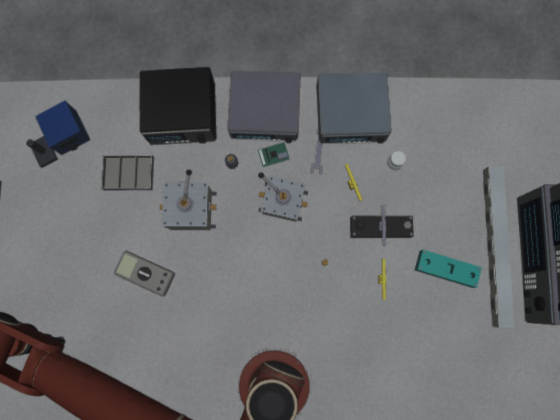

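View pics/scene0.png

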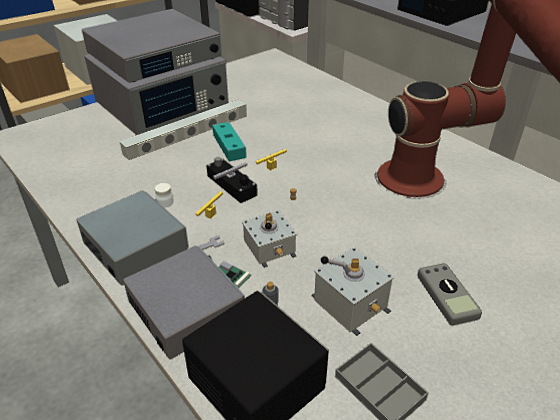

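Candidates in the top view. Keys: grey T-key at (383,225) in the black block, yellow at (354,182), yellow at (383,278). Blocks: black at (382,227), turquoise at (449,268). Filters: low at (284,198), tall at (186,205). I choose the grey key, the black block and the low filter, and check that choice in a close crop.

Run:
```python
import cv2,numpy as np
t=cv2.imread("pics/top0.png");s=cv2.imread("pics/scene0.png")
def c(i,x,y):return cv2.resize(i[y:y+60,x:x+80],(400,300),interpolation=cv2.INTER_CUBIC)
cv2.imwrite("pics/crop1.png",np.vstack([np.hstack([c(t,244,165),c(t,343,197)]),np.hstack([c(s,230,203),c(s,195,145)])]))
```

```text
(no output)
```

View pics/crop1.png

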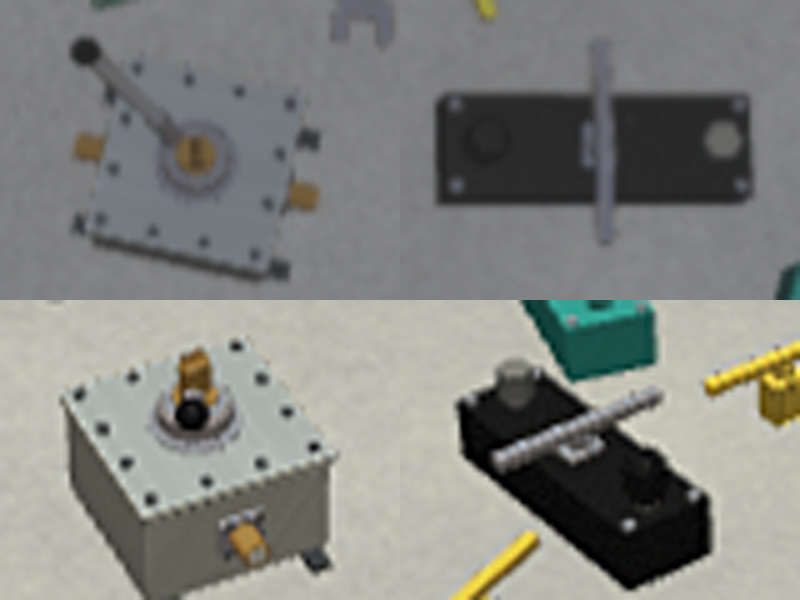

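```bash
cat >> h.py <<'E'
def tri(pt,ps):
    A=[];b=[]
    for n,p in(("top",pt),("scene",ps)):
        o,D=ray(n,[p]); d=D[0]/np.linalg.norm(D[0]); M=np.eye(3)-np.outer(d,d); A.append(M); b.append(M@o)
    x=np.linalg.lstsq(np.vstack(A),np.hstack(b),rcond=None)[0]
    return x,[round(float(np.linalg.norm(proj(n,x)[0]-p)),2) for n,p in(("top",pt),("scene",ps))]
def blob(im,box,lo,hi,z=8):
    x,y,w,h=box; c=cv2.resize(im[y:y+h,x:x+w],None,fx=z,fy=z,interpolation=cv2.INTER_CUBIC)
    m=cv2.inRange(cv2.cvtColor(c,cv2.COLOR_BGR2HSV),lo,hi); out=[]
    for k in cv2.findContours(m,cv2.RETR_EXTERNAL,cv2.CHAIN_APPROX_NONE)[0]:
        a=cv2.contourArea(k)/z/z
        if a<4: continue
        M=cv2.moments(k); off=np.array([x,y])
        f=lambda p:(np.array(p,float)+.5)/z-.5+off
        r=cv2.minAreaRect(k)
        out.append((a,f([M['m10']/M['m00'],M['m01']/M['m00']]),f(cv2.boxPoints(r)),f(k[:,0])))
    return sorted(out,key=lambda t:-t[0])
E
python3 - <<'E'
from h import *
np.set_printoptions(precision=2,suppress=True)
t=cv2.imread("pics/top0.png");s=cv2.imread("pics/scene0.png")
hs=lambda i:cv2.cvtColor(i,cv2.COLOR_BGR2HSV)
print("top bar cols at row 215",hs(t)[215,378:390].tolist()); print("row 243",hs(t)[243,378:390].tolist())
print("scene bar col 230",hs(s)[164:178,230].tolist());print("col 246",hs(s)[158:172,246].tolist());print("col 215",hs(s)[170:184,215].tolist())
for n,i,b in(("top",t,(274,185,20,22)),("scene",s,(255,205,25,35))):
    for a,c,bx,_ in blob(i,b,(8,80,60),(28,255,255))[:2]: print(n,"brass",a,c,bx.tolist())
for n,i,b in(("top",t,(255,168,15,14)),("scene",s,(258,276-58,20,16))):
    for a,c,bx,_ in blob(i,b,(0,0,0),(180,255,45))[:2]: print(n,"ball",a,c)
print(onz("top",[[283,195]],.117))
E
```

```text
top bar cols at row 215 [[105, 5, 101], [105, 5, 101], [120, 5, 98], [135, 6, 91], [124, 18, 100], [116, 31, 115], [117, 21, 110], [135, 5, 102], [105, 5, 102], [105, 5, 103], [105, 5, 102], [105, 5, 102]]
row 243 [[110, 6, 133], [110, 6, 133], [110, 6, 133], [110, 6, 126], [120, 7, 113], [120, 20, 114], [114, 33, 116], [117, 20, 113], [110, 7, 117], [105, 4, 128], [110, 6, 132], [110, 6, 133]]
scene bar col 230 [[27, 20, 113], [15, 15, 35], [0, 21, 12], [30, 36, 7], [105, 6, 92], [111, 16, 161], [6, 9, 138], [15, 33, 94], [10, 8, 90], [10, 17, 88], [13, 30, 76], [116, 12, 152], [15, 11, 135], [17, 55, 65]]
col 246 [[33, 16, 188], [26, 18, 196], [28, 17, 193], [28, 18, 194], [34, 11, 185], [17, 15, 156], [14, 28, 101], [19, 21, 96], [28, 20, 182], [28, 19, 204], [28, 18, 199], [28, 17, 195], [30, 17, 196], [28, 18, 195]]
col 215 [[0, 20, 26], [30, 19, 27], [60, 13, 20], [150, 85, 3], [11, 92, 39], [113, 13, 155], [150, 3, 181], [6, 11, 119], [13, 20, 89], [18, 22, 57], [135, 170, 3], [0, 0, 0], [36, 19, 66], [30, 16, 172]]
top brass 39.875 [282.65 195.58] [[279.0625, 192.3125], [286.3125, 192.3125], [286.3125, 199.0625], [279.0625, 199.0625]]
scene brass 56.8125 [268.59 218.16] [[263.9374990463257, 223.93749809265137], [263.9374990463257, 212.5625], [273.06249618530273, 212.5625], [273.06249618530273, 223.93749809265137]]
top ball 13.4375 [260.72 174.98]
scene ball 30.734375 [267.88 225.62]
[[ 0.56 -0.03  0.12]]
```

Run:
```python
from h import *
np.set_printoptions(precision=2,suppress=True)
t=cv2.imread("pics/top0.png");s=cv2.imread("pics/scene0.png")
for a,c,bx,k in blob(t,(374,198,20,52),(95,11,85),(135,60,200))[:3]: print("bar top",a,c,bx.tolist(), cv2.fitLine(k.astype(np.float32),cv2.DIST_L2,0,.01,.01).ravel())
hs=lambda i:cv2.cvtColor(i,cv2.COLOR_BGR2HSV)
print("cover row 205",hs(t)[205,255:312].tolist())
def c(i,x,y,z,w,h):return cv2.resize(i[y:y+h,x:x+w],(w*z,h*z),interpolation=cv2.INTER_NEAREST)
cv2.imwrite("pics/crop2.png",np.hstack([c(t,268,182,14,28,28),c(s,254,203,14,28,28)]))
```

```text
bar top 147.609375 [383.   225.12] [[378.0576753616333, 204.7207489013672], [384.5418481826782, 204.44746780395508], [386.26592922210693, 245.3551788330078], [379.781756401062, 245.62845993041992]] [  0.03   1.   383.04 224.69]
cover row 205 [[110, 6, 130], [110, 6, 130], [110, 6, 128], [105, 4, 125], [110, 6, 127], [105, 4, 126], [105, 8, 127], [103, 18, 131], [105, 24, 129], [105, 24, 129], [105, 24, 129], [104, 22, 128], [103, 24, 128], [105, 24, 128], [103, 24, 128], [105, 24, 128], [103, 24, 128], [105, 24, 128], [105, 24, 128], [104, 26, 128], [105, 24, 128], [105, 24, 128], [106, 26, 129], [105, 24, 127], [109, 23, 121], [108, 27, 123], [110, 27, 114], [108, 28, 119], [111, 30, 121], [111, 27, 122], [111, 27, 123], [108, 25, 123], [106, 24, 116], [106, 22, 125], [104, 26, 127], [106, 22, 127], [105, 24, 127], [104, 22, 127], [106, 22, 127], [105, 24, 127], [104, 22, 125], [105, 25, 103], [105, 26, 79], [105, 26, 98], [105, 21, 123], [100, 7, 106], [15, 35, 87], [18, 107, 100], [18, 118, 106], [18, 124, 109], [18, 126, 111], [18, 114, 114], [18, 46, 121], [120, 2, 127], [110, 6, 130], [105, 4, 130], [100, 6, 133]]
```

View pics/crop2.png

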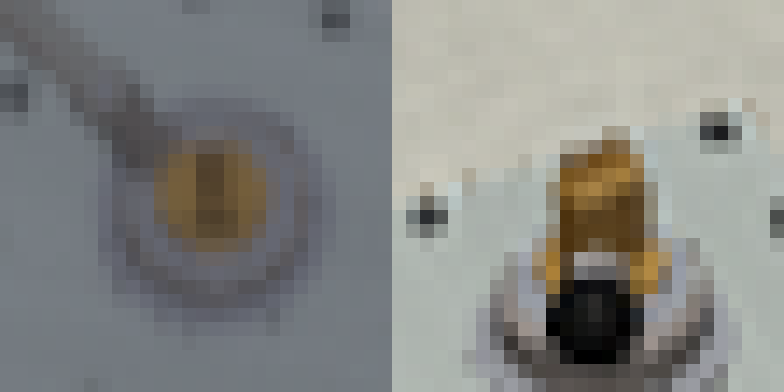

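Run:
```python
from h import *
np.set_printoptions(precision=4,suppress=True)
t=cv2.imread("pics/top0.png");s=cv2.imread("pics/scene0.png")
S=cv2.cvtColor(t,cv2.COLOR_BGR2HSV)[:,:,1].astype(float)
cs=np.arange(380,389); pts=[]
for r in list(range(207,217))+list(range(234,244)):
    w=np.clip(S[r,cs]-7,0,None); pts.append([(w*cs).sum()/w.sum(),r])
pts=np.array(pts); f=np.polyfit(pts[:,1],pts[:,0],1); print("res",np.std(pts[:,0]-np.polyval(f,pts[:,1])))
prof=[(r,S[r,cs].max()) for r in list(range(202,209))+list(range(241,249))]; print(prof)
def edge(rs):
    v=[S[r,cs].max() for r in rs]; return np.interp(18,v,rs)
e0=edge(range(202,208)); e1=edge(range(248,241,-1))
P=onz("top",[[np.polyval(f,e0),e0],[np.polyval(f,e1),e1]],.059)
# end rows see end faces: also bottom end could show end face
print("ends",P,"len",np.linalg.norm(P[0]-P[1]),"ctr",P.mean(0),"yaw",np.degrees(np.arctan2(*(P[0]-P[1])[1::-1])))
# block
for a,c,bx,k in blob(t,(345,210,75,36),(0,0,0),(180,255,62))[:1]:
    Q=onz("top",bx,.044); print("block",Q[:,:2].tolist(),Q.mean(0),[np.linalg.norm(Q[i]-Q[i-1]) for i in range(4)])
# cover
H=cv2.cvtColor(t,cv2.COLOR_BGR2HSV); m=cv2.inRange(H,(95,15,95),(118,60,200)); m[:176]=0;m[222:]=0;m[:,:255]=0;m[:,310:]=0
m=cv2.morphologyEx(m,cv2.MORPH_OPEN,np.ones((3,3)));m=cv2.morphologyEx(m,cv2.MORPH_CLOSE,np.ones((9,9)))
k=max(cv2.findContours(m,cv2.RETR_EXTERNAL,cv2.CHAIN_APPROX_NONE)[0],key=cv2.contourArea)
W=onz("top",k[:,0],.07)[:,:2]; r=cv2.minAreaRect((W*1000).astype(np.float32)); print("cover",r, "shoulder",onz("top",[[282.65,195.58]],.091))
for z in(.117,.104,.091): print(z,onz("top",[[282.95,195.3]],z))
X,res=tri((260.72,174.98),(267.88,225.62)); print("ball",X,res)
```

```text
res 0.07069682255470595
[(202, np.float64(6.0)), (203, np.float64(6.0)), (204, np.float64(6.0)), (205, np.float64(19.0)), (206, np.float64(32.0)), (207, np.float64(32.0)), (208, np.float64(30.0)), (241, np.float64(31.0)), (242, np.float64(33.0)), (243, np.float64(33.0)), (244, np.float64(29.0)), (245, np.float64(15.0)), (246, np.float64(6.0)), (247, np.float64(6.0)), (248, np.float64(6.0))]
ends [[ 0.5424 -0.3338  0.059 ]
 [ 0.42   -0.3336  0.059 ]] len 0.12245170055796989 ctr [ 0.4812 -0.3337  0.059 ] yaw -0.11831904450964853
block [[0.511145111993963, -0.23359554396796653], [0.5114114311604174, -0.3312526927603486], [0.4452527913706688, -0.3294898885296188], [0.4451008107098575, -0.23247896962249048]] [ 0.4782 -0.2817  0.044 ] [np.float64(0.0660537392611097), np.float64(0.09765751192896463), np.float64(0.06618212067911988), np.float64(0.09701103795613511)]
cover ((565.0869140625, -27.55139923095703), (111.74598693847656, 113.94717407226562), 76.77717590332031) shoulder [[ 0.5656 -0.0272  0.091 ]]
0.117 [[ 0.5614 -0.0281  0.117 ]]
0.104 [[ 0.5639 -0.0281  0.104 ]]
0.091 [[ 0.5665 -0.0281  0.091 ]]
ball [0.6176 0.0358 0.1443] [0.44, 0.51]
```

```bash
cat >> h.py <<'E'
def st():
    s=manip.state(); q=s["tool_rot"]; T=R.from_quat([q[1],q[2],q[3],q[0]]); x=T.as_matrix()[:,0]
    print("t %.2f tcp %s yaw %.2f F %s tau %s w %.3f j6 %.2f"%(s["time"],np.round(s["tool_pos"],4),np.degrees(np.arctan2(-x[1],-x[0])),np.round(s["contact_force"],1),np.round(s["ft_torque"],2),s["gripper_width"],s["joint_pos"][5])); return s,T
def mv(*tg):
    "targets (x,y,z,yawdeg): tool x at yaw+180, z down -> scaled rows from here"
    s,T=st()
    for x,y,z,a in tg:
        G=R.from_euler("z",a+180,degrees=True)*R.from_euler("x",180,degrees=True)
        d=T.inv().apply(np.array([x,y,z])-s["tool_pos"])/.4; r=(T.inv()*G).as_rotvec()/.5
        print((x,y,z,a),np.round(d,4),np.round(r,3))
E
python3 - <<'E'
from h import *
t=cv2.imread("pics/top0.png").astype(float); g=t[190:201,278:288].sum(2); print(np.round(g).astype(int))
yy,xx=np.mgrid[190:201,278:288]; m=(xx-282.8)**2+(yy-195.8)**2<3.2**2
w=np.clip(260-g,0,None)*m; W=w.sum();cx=(w*xx).sum()/W;cy=(w*yy).sum()/W
a=.5*np.degrees(np.arctan2(2*(w*(xx-cx)*(yy-cy)).sum(),(w*((xx-cx)**2-(yy-cy)**2)).sum())); print(cx,cy,a)
mv((.5,.2,.25,0),(.457,-.334,.15,0))
E
```

```text
[[244 288 297 306 312 312 306 304 303 311]
 [242 245 268 308 315 314 299 306 303 294]
 [234 240 257 284 258 256 274 295 315 310]
 [232 243 259 263 197 198 247 275 302 314]
 [263 255 268 267 188 192 240 268 288 308]
 [301 274 269 267 195 192 241 268 276 304]
 [313 280 268 265 206 208 234 263 270 303]
 [311 265 259 247 190 184 208 255 259 312]
 [308 287 246 246 211 206 218 257 282 317]
 [297 311 282 265 258 259 267 274 309 318]
 [280 300 308 293 302 303 305 303 314 291]]
282.74817898022894 195.64099895941726 86.8532361894299
t 0.10 tcp [0.1591 0.6038 0.2302] yaw -14.77 F [-0.8  0.1  0.1] tau [-0.03  0.01  0.05] w 0.995 j6 -0.12
(0.5, 0.2, 0.25, 0) [-1.0814 -0.759  -0.0484] [-0.004 -0.001 -0.516]
(0.457, -0.334, 0.15, 0) [-1.3179 -2.0768  0.204 ] [-0.004 -0.001 -0.516]
```

Request:
carry_out(
  moves=[
    [1,-0.66,-0.46,-0.05,0,0,-0.516],
    [1,-0.66,-0.46,-0.05,0,0,-0.516],
    [1,-0.66,-0.46,-0.05,0,0,-0.516],
    [1,-0.66,-0.46,-0.05,0,0,-0.516],
    [1,-0.66,-0.46,-0.05,0,0,-0.516],
    [1,-0.66,-0.46,-0.05,0,0,-0.516],
    [1,-0.66,-0.46,-0.05,0,0,-0.516],
    [1,-0.66,-0.46,-0.05,0,0,-0.516],
  ],
)

```text
time: 0.77
tool_pos: [0.3689, 0.3567, 0.2511]
tool_rot: [0.0, 0.0, 1.0, -0.0]
contact_force: [1.3, 0.5, 0.1]
gripper_width: 1.001
```

```bash
python3 -c "
from h import *
mv((.5,.0,.25,0),(.457,-.334,.15,0))
P=proj('top',[[.53,-.028,.117],[.60,-.028,.117]]);print(P)"
```

```text
t 0.77 tcp [0.3689 0.3567 0.2511] yaw -0.05 F [1.3 0.5 0.1] tau [0.03 0.05 0.01] w 1.001 j6 -0.95
(0.5, 0.0, 0.25, 0) [-0.3286 -0.8915  0.0033] [-0.001  0.    -0.002]
(0.457, -0.334, 0.15, 0) [-0.2218 -1.7264  0.2539] [-0.001  0.    -0.002]
[[282.91301012 205.7637116 ]
 [282.8903427  182.51820672]]
```

Request:
carry_out(
  moves=[
    [0.6,-0.22,-0.83,0.0,0,0,0],
    [0.6,-0.22,-0.83,0.0,0,0,0],
    [0.6,-0.22,-0.83,0.0,0,0,0],
    [0.6,-0.22,-0.83,0.0,0,0,0],
    [0.6,-0.22,-0.83,0.0,0,0,0],
    [0.6,-0.22,-0.83,0.0,0,0,0],
    [0.6,-0.22,-0.83,0.0,0,0,0],
    [0.6,-0.22,-0.83,0.0,0,0,0],
  ],
)

```text
time: 1.43
tool_pos: [0.453, 0.0349, 0.2511]
tool_rot: [0.0, -0.0, 1.0, 0.0]
contact_force: [0.7, 0.0, 0.3]
gripper_width: 0.599
```

Request:
carry_out(
  moves=[
    [0.45,0,-0.9,0.25,0,0,0],
    [0.45,0,-0.9,0.25,0,0,0],
    [0.45,0,-0.9,0.25,0,0,0],
    [0.45,0,-0.9,0.25,0,0,0],
    [0.45,0,-0.9,0.25,0,0,0],
    [0.45,0,-0.9,0.25,0,0,0],
    [0.45,0,-0.9,0.25,0,0,0],
    [0.45,0,-0.9,0.25,0,0,0],
  ],
)

```text
time: 2.1
tool_pos: [0.4525, -0.2861, 0.1611]
tool_rot: [-0.0, 0.0, 1.0, 0.0]
contact_force: [1.1, -0.3, 0.1]
gripper_width: 0.452
```

```bash
python3 -c "
from h import *
mv((.457,-.334,.10,0),(.457,-.334,.049,0))"
```

```text
t 2.10 tcp [ 0.4525 -0.2861  0.1611] yaw -0.02 F [ 1.1 -0.3  0.1] tau [-0.05 -0.03  0.02] w 0.452 j6 -2.27
(0.457, -0.334, 0.1, 0) [-0.0113 -0.1197  0.1527] [ 0.001 -0.    -0.001]
(0.457, -0.334, 0.049, 0) [-0.0114 -0.1198  0.2802] [ 0.001 -0.    -0.001]
```

Request:
carry_out(
  moves=[
    [0.45,-0.0114,-0.12,0.08,0,0,0],
    [0.45,-0.0114,-0.12,0.16,0,0,0],
    [0.45,-0.0114,-0.12,0.2,0,0,0],
    [0.45,-0.0114,-0.12,0.2,0,0,0],
    [0.45,-0.0114,-0.12,0.2,0,0,0],
    [0.45,-0.0114,-0.12,0.2,0,0,0],
  ],
)

```text
time: 2.6
tool_pos: [0.4585, -0.3324, 0.0835]
tool_rot: [0.001, -0.0, 1.0, -0.001]
contact_force: [-0.3, 0.2, 0.9]
gripper_width: 0.452
```

```bash
python3 -c "
from h import *
t=grab('top','pics/top1.png');s=grab('scene','pics/scene1.png')
def c(i,x,y):return cv2.resize(i[y:y+60,x:x+80],(400,300),interpolation=cv2.INTER_CUBIC)
cv2.imwrite('pics/crop3.png',np.hstack([c(t,343,197),c(s,195,140)]))
mv((.457,-.334,.049,0))"
```

```text
t 2.70 tcp [ 0.4591 -0.3328  0.0846] yaw 0.06 F [-0.8  0.2  1.3] tau [ 0.02 -0.   -0.01] w 0.449 j6 -2.33
(0.457, -0.334, 0.049, 0) [ 0.0056 -0.0028  0.0891] [-0.006  0.006  0.002]
```

View pics/crop3.png

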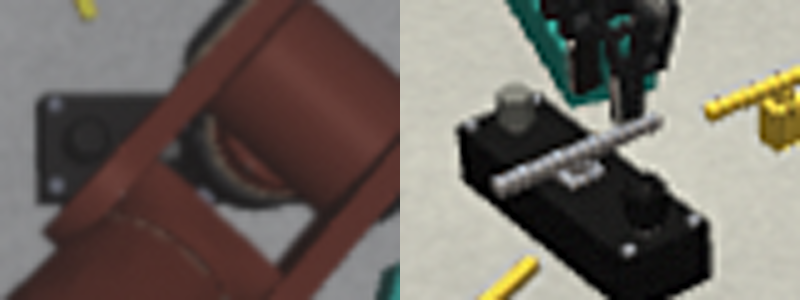

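Request:
carry_out(
  moves=[
    [0.45,0,0,0,0,0,0],
    [0.45,0,0,0,0,0,0],
    [0.45,0,0,0,0,0,0],
  ],
)

```text
time: 2.95
tool_pos: [0.4583, -0.3324, 0.0832]
tool_rot: [0.001, -0.0, 1.0, -0.001]
contact_force: [-0.0, -0.1, 0.0]
gripper_width: 0.447
```

```bash
python3 -c "
from h import *
mv((.457,-.334,.049,0))"
```

```text
t 2.95 tcp [ 0.4583 -0.3324  0.0832] yaw 0.04 F [-0.  -0.1  0. ] tau [ 0.04 -0.03  0.03] w 0.447 j6 -2.33
(0.457, -0.334, 0.049, 0) [ 0.0035 -0.004   0.0855] [-0.003  0.003  0.001]
```

Request:
carry_out(
  moves=[
    [0.45,0.0035,-0.004,0.03,0,0,0],
    [0.45,0.0035,-0.004,0.06,0,0,0],
    [0.45,0.0035,-0.004,0.0845,0,0,0],
    [0.45,0.0035,-0.004,0.0845,0,0,0],
    [0.45,0.0035,-0.004,0.0845,0,0,0],
  ],
)

```text
time: 3.37
tool_pos: [0.4554, -0.3329, 0.0463]
tool_rot: [-0.001, -0.0, 1.0, 0.001]
contact_force: [0.7, -0.4, -0.1]
gripper_width: 0.455
```

```bash
python3 -c "
from h import *
mv((.457,-.334,.049,0))"
```

```text
t 3.37 tcp [ 0.4554 -0.3329  0.0463] yaw 0.00 F [ 0.7 -0.4 -0.1] tau [-0.04 -0.01  0.04] w 0.455 j6 -2.33
(0.457, -0.334, 0.049, 0) [-0.0041 -0.0026 -0.0068] [ 0.005 -0.005  0.   ]
```

```bash
cat >> h.py <<'E'
def avg(n=5):
    P=[];F=[];M=[];Rs=[]
    for i in range(n):
        manip.grab_frame("top"); s=manip.state(); q=s["tool_rot"]
        P.append(s["tool_pos"]);F.append(s["contact_force"]);M.append(s["ft_torque"]);Rs.append([q[1],q[2],q[3],q[0]])
    T=R.from_quat(Rs).mean(); x=T.as_matrix()[:,0]; p=np.mean(P,0)
    print("AVG t %.2f tcp %s sd %s yaw %.2f F %s M %s w %.3f"%(s["time"],np.round(p,4),np.round(np.std(P,0),4),np.degrees(np.arctan2(-x[1],-x[0])),np.round(np.mean(F,0),1),np.round(np.mean(M,0),2),s["gripper_width"])); return p,T
E
python3 -c "
from h import *
np.set_printoptions(precision=4)
avg(5)"
```

```text
AVG t 3.62 tcp [ 0.4565 -0.334   0.0483] sd [0.0003 0.0003 0.0006] yaw 0.01 F [ 0.4 -0.   0.1] M [-0.   -0.01 -0.  ] w 0.453
```

Request:
carry_out(
  moves=[
    [0,0,0,0,0,0,0],
    [0,0,0,0,0,0,0],
    [0,0,0,0,0,0,0],
    [0,0,0,0,0,0,0],
    [0,0,0,0,0,0,0],
    [0,0,0,0,0,0,0],
    [0,0,0,0,0,0,0],
  ],
)

```text
time: 4.2
tool_pos: [0.4566, -0.334, 0.0488]
tool_rot: [0.0, -0.0, 1.0, -0.0]
contact_force: [-0.5, 2.0, 5.0]
gripper_width: 0.098
```

```bash
python3 -c "
from h import *
avg(5)"
```

```text
AVG t 4.45 tcp [ 0.4566 -0.334   0.0488] sd [0. 0. 0.] yaw 0.02 F [-1.9  1.7  5.2] M [0.23 0.25 0.04] w 0.098
```

Request:
carry_out(
  moves=[
    [0,0,0,-0.03,0,0,0],
    [0,0,0,-0.1,0,0,0],
    [0,0,0,-0.2,0,0,0],
    [0,0,0,-0.3,0,0,0],
    [0,0,0,-0.36,0,0,0],
    [0,0,0,-0.36,0,0,0],
  ],
)

```text
time: 4.95
tool_pos: [0.459, -0.3364, 0.2002]
tool_rot: [0.004, -0.0, 1.0, -0.004]
contact_force: [1.0, -0.5, -1.2]
gripper_width: 0.098
```

Request:
carry_out(
  moves=[
    [0,-0.012,0.045,0,0,0,0],
    [0,-0.037,0.135,0,0,0,-0.1],
    [0,-0.062,0.225,0,0,0,-0.1],
    [0,-0.086,0.315,0,0,0,-0.1],
    [0,-0.111,0.405,0,0,0,-0.1],
    [0,-0.136,0.495,0,0,0,-0.1],
    [0,-0.161,0.585,0,0,0,-0.1],
    [0,-0.161,0.585,0,0,0,-0.1],
  ],
)

```text
time: 5.62
tool_pos: [0.5206, -0.094, 0.1903]
tool_rot: [-0.001, -0.028, 1.0, 0.002]
contact_force: [-0.0, -0.7, -1.8]
gripper_width: 0.097
```

```bash
python3 -c "
from h import *
mv((.5406,-.0288,.19,3),(.5406,-.0288,.165,3))"
```

```text
t 5.62 tcp [ 0.5206 -0.094   0.1903] yaw 3.24 F [-0.  -0.7 -1.8] tau [-0.01  0.02  0.06] w 0.097 j6 -1.95
(0.5406, -0.0288, 0.19, 3) [-0.0592  0.16    0.0014] [ 0.008 -0.004  0.008]
(0.5406, -0.0288, 0.165, 3) [-0.0594  0.1598  0.0639] [ 0.008 -0.004  0.008]
```

Request:
carry_out(
  moves=[
    [0,-0.02,0.06,0,0,0,0],
    [0,-0.04,0.12,0,0,0,0],
    [0,-0.055,0.15,0,0,0,0],
    [0,-0.0592,0.16,0,0,0,0],
    [0,-0.0592,0.16,0,0,0,0],
    [0,-0.0592,0.16,0,0,0,0],
  ],
)

```text
time: 6.12
tool_pos: [0.5408, -0.0355, 0.1917]
tool_rot: [-0.001, -0.025, 1.0, -0.0]
contact_force: [0.4, -0.2, -1.5]
gripper_width: 0.096
```

```bash
python3 -c "
from h import *
p,T=avg(6); mv((.5406,-.0288,.19,3))
t=grab('top','pics/top2.png');s=grab('scene','pics/scene2.png')
def c(i,x,y):return cv2.resize(i[y:y+60,x:x+60],(400,400),interpolation=cv2.INTER_CUBIC)
cv2.imwrite('pics/crop4.png',np.hstack([c(t,253,160),c(s,240,180)]))"
```

```text
AVG t 6.42 tcp [ 0.541  -0.0357  0.1921] sd [0.0001 0.0001 0.0002] yaw 2.80 F [-0.5 -0.2 -1.9] M [ 0.    0.04 -0.  ] w 0.095
t 6.42 tcp [ 0.5411 -0.0355  0.1923] yaw 2.81 F [-0.1 -0.4 -1.5] tau [0.02 0.05 0.  ] w 0.095 j6 -1.82
(0.5406, -0.0288, 0.19, 3) [0.0004 0.0168 0.0058] [-0.     0.    -0.007]
```

View pics/crop4.png

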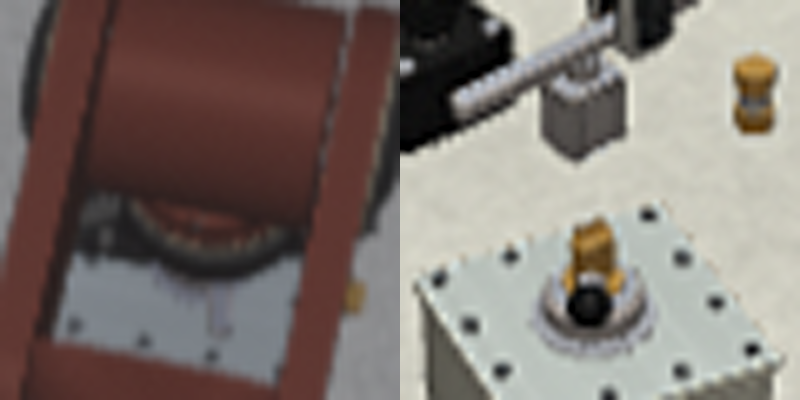

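Request:
carry_out(
  moves=[
    [0,0.001,0.0168,0.03,0,0,0],
    [0,0.001,0.0168,0.058,0,0,0],
    [0,0.001,0.0168,0.058,0,0,0],
    [0,0.001,0.0168,0.058,0,0,0],
    [0,0.001,0.0168,0.058,0,0,0],
  ],
)

```text
time: 6.93
tool_pos: [0.5402, -0.0279, 0.1685]
tool_rot: [-0.0, -0.025, 1.0, 0.0]
contact_force: [-0.3, 0.4, -1.7]
gripper_width: 0.097
```

```bash
python3 -c "
from h import *
p,T=avg(6)
s=grab('scene','pics/scene3.png')
ctr=p+np.array([.0246*np.cos(.052),.0246*np.sin(.052),-.0368]); print('foot pred',ctr)
Rz=R.from_euler('z',3,degrees=True)
cor=[ctr+Rz.apply([a*.0135,b*.01,h]) for h in(0,.034) for a,b in((1,1),(1,-1),(-1,1))]
bar=[ctr+Rz.apply([a*.062,0,.047]) for a in(1,-1)]
tg=[np.array([.5652,-.0275,.117])+Rz.apply([a*.006,b*.0025,0]) for a,b in((1,1),(1,-1),(-1,-1),(-1,1))]
z=12;x0,y0=240,175
im=cv2.resize(s[y0:y0+58,x0:x0+62],None,fx=z,fy=z,interpolation=cv2.INTER_CUBIC)
for P,col in((cor,(0,0,255)),(bar,(0,255,0)),(tg,(255,0,0))):
  for q in proj('scene',P): cv2.circle(im,tuple(int(v) for v in ((q-[x0,y0]+.5)*z)),3,col,-1)
cv2.imwrite('pics/crop5.png',im)"
```

```text
AVG t 7.23 tcp [ 0.5407 -0.0281  0.1695] sd [0.0001 0.     0.0002] yaw 2.88 F [ 0.2 -0.5 -2.1] M [-0.02  0.05 -0.  ] w 0.098
foot pred [ 0.56531431 -0.02683116  0.13270602]
```

View pics/crop5.png

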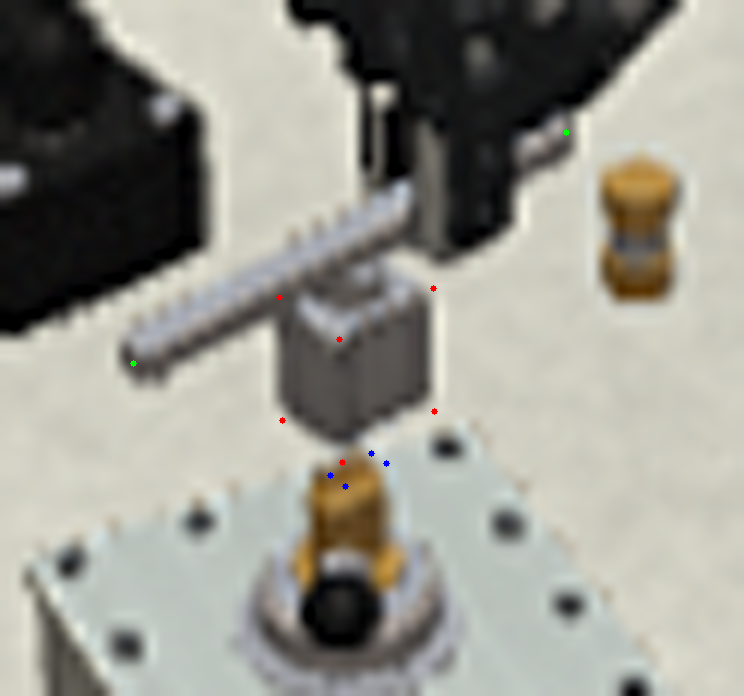

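Request:
carry_out(
  moves=[
    [0,-0.001,-0.0033,0.01,0,0,0],
    [0,-0.001,-0.0033,0.025,0,0,0],
    [0,-0.001,-0.0033,0.04,0,0,0],
    [0,-0.001,-0.0033,0.045,0,0,0],
    [0,-0.001,-0.0033,0.05,0,0,0],
    [0,-0.001,-0.0033,0.05,0,0,0],
  ],
)

```text
time: 7.78
tool_pos: [0.5409, -0.0293, 0.1486]
tool_rot: [-0.0, -0.025, 1.0, 0.0]
contact_force: [0.7, 0.5, -2.2]
gripper_width: 0.095
```

```bash
python3 -c "
from h import *
p,T=avg(4)"
```

```text
AVG t 7.98 tcp [ 0.5409 -0.0293  0.149 ] sd [0.     0.     0.0001] yaw 2.88 F [ 0.4  0.1 -1.8] M [-0.04 -0.02  0.02] w 0.093
```

Request:
carry_out(
  moves=[
    [0,0,0,0.008,0,0,0],
    [0,0,0,0.016,0,0,0],
    [0,0,0,0.024,0,0,0],
    [0,0,0,0.024,0,0,0],
  ],
)

```text
time: 8.32
tool_pos: [0.5412, -0.0294, 0.139]
tool_rot: [0.0, -0.025, 1.0, -0.0]
contact_force: [2.2, 0.2, -3.6]
gripper_width: 0.097
```

```bash
python3 -c "
from h import *
p,T=avg(3)"
```

```text
AVG t 8.47 tcp [ 0.5412 -0.0294  0.1391] sd [0. 0. 0.] yaw 2.87 F [ 3.5 -0.8 -4.6] M [-0.16 -0.62 -0.02] w 0.096
```

Request:
carry_out(
  moves=[
    [0,-0.0012,0,0.004,0,0,0],
    [0,-0.0012,0,0.012,0,0,0],
    [0,-0.0012,0,0.02,0,0,0],
    [0,-0.0012,0,0.024,0,0,0],
    [0,-0.0012,0,0.024,0,0,0],
  ],
)

```text
time: 8.88
tool_pos: [0.5414, -0.0294, 0.1295]
tool_rot: [-0.0, -0.025, 1.0, -0.0]
contact_force: [2.7, -1.0, -3.4]
gripper_width: 0.099
```

```bash
python3 -c "
from h import *
p,T=avg(3)"
```

```text
AVG t 9.03 tcp [ 0.5414 -0.0294  0.1295] sd [0. 0. 0.] yaw 2.87 F [ 3.  -1.  -3.9] M [-0.24 -0.48 -0.02] w 0.097
```

Request:
carry_out(
  moves=[
    [0,-0.0008,0,0.003,0,0,0],
    [0,-0.0008,0,0.006,0,0,0],
    [0,-0.0008,0,0.006,0,0,0],
    [0,-0.0008,0,0.006,0,0,0],
  ],
)

```text
time: 9.37
tool_pos: [0.5416, -0.0294, 0.1279]
tool_rot: [-0.0, -0.025, 1.0, -0.0]
contact_force: [-1.3, -1.3, 1.0]
gripper_width: 0.101
```

```bash
python3 -c "
from h import *
p,T=avg(3)"
```

```text
AVG t 9.52 tcp [ 0.5416 -0.0294  0.1279] sd [0. 0. 0.] yaw 2.88 F [-2.1 -1.   2.1] M [-0.3   0.29 -0.02] w 0.094
```

Request:
carry_out(
  moves=[
    [0.35,0,0,0,0,0,0],
    [0.35,0,0,0,0,0,0],
    [0.35,0,0,0,0,0,0],
    [0.35,0,0,-0.02,0,0,0],
    [0.35,0,0,-0.08,0,0,0],
    [0.35,0,0,-0.18,0,0,0],
    [0.6,0,0,-0.25,0,0,0],
    [1,0,0,-0.25,0,0,0],
  ],
)

```text
time: 10.18
tool_pos: [0.5455, -0.0298, 0.2364]
tool_rot: [0.007, -0.025, 1.0, -0.001]
contact_force: [1.8, -0.4, 1.2]
gripper_width: 0.62
```

```bash
python3 -c "
from h import *
p,T=avg(2); mv((.6009,-.007,.21,20))
s=grab('scene','pics/scene4.png')
z=12;x0,y0=240,185
im=cv2.resize(s[y0:y0+50,x0:x0+62],None,fx=z,fy=z,interpolation=cv2.INTER_CUBIC)
S=np.array([.566,-.0282,.138])
for a,col in((3,(0,255,0)),(8,(0,0,255)),(-2,(255,0,0))):
  for k in(.062,-.062):
    q=proj('scene',S+R.from_euler('z',a,degrees=True).apply([k,0,.0]))[0]; cv2.circle(im,tuple(int(v) for v in ((q-[x0,y0]+.5)*z)),3,col,-1)
cv2.imwrite('pics/crop6.png',im)"
```

```text
AVG t 10.28 tcp [ 0.5435 -0.0295  0.2315] sd [0.0007 0.0001 0.0015] yaw 2.89 F [ 0.4  0.5 -0.2] M [-0.04 -0.03  0.01] w 0.790
t 10.28 tcp [ 0.5428 -0.0294  0.23  ] yaw 2.89 F [-0.7  0.7 -0.2] tau [-0.07 -0.02 -0.  ] w 0.790 j6 -1.81
(0.6009, -0.007, 0.21, 20) [-0.1476  0.0487  0.0506] [-0.003  0.008 -0.597]
```

View pics/crop6.png

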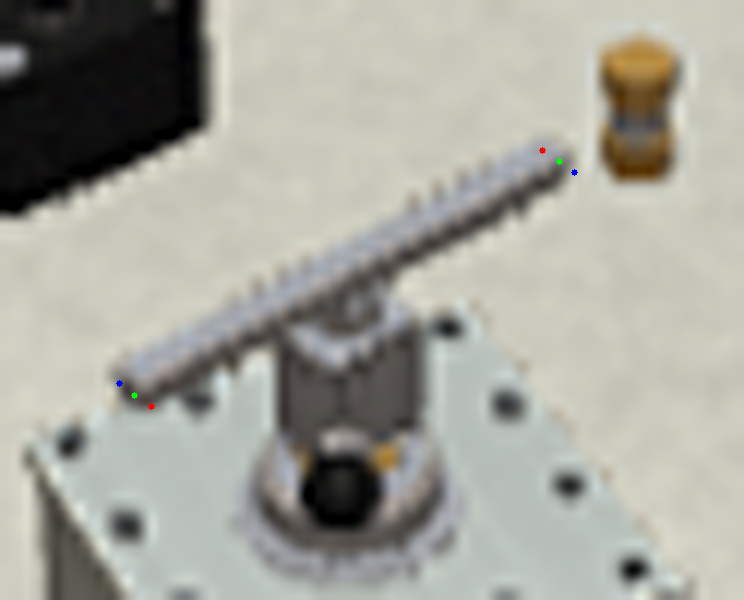

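Picture 7 shows the key seated on the tang: its foot is at the hub near (345,450), and the bar ends lie on the 3° prediction. Next I move over the lever and key arm.

Request:
carry_out(
  moves=[
    [1,-0.05,0.016,0,0,0,-0.2],
    [1,-0.1,0.032,0,0,0,-0.4],
    [1,-0.1476,0.0487,0,0,0,-0.597],
    [1,-0.1476,0.0487,0.05,0,0,-0.597],
    [1,-0.1476,0.0487,0.05,0,0,-0.597],
    [1,-0.1476,0.0487,0.05,0,0,-0.597],
  ],
)

```text
time: 10.83
tool_pos: [0.5977, -0.0065, 0.2039]
tool_rot: [-0.003, -0.173, 0.985, 0.001]
contact_force: [-0.7, 0.9, 0.5]
gripper_width: 0.997
```

```bash
python3 -c "
from h import *
p,T=avg(4); mv((.6009,-.007,.165,20),(.6009,-.007,.115,20))
E=1
t=grab('top','pics/top4.png'); X=proj('top',[[.6176,.0358,.142]]); print(X)"
```

```text
AVG t 11.03 tcp [ 0.599  -0.007   0.2069] sd [0.0005 0.0001 0.001 ] yaw 19.95 F [ 0.  -0.5 -0.2] M [-0.    0.02 -0.01] w 1.003
t 11.03 tcp [ 0.5996 -0.0071  0.208 ] yaw 19.95 F [-0.4  0.3  0.1] tau [-0.04  0.   -0.03] w 1.003 j6 -2.05
(0.6009, -0.007, 0.165, 20) [-0.0031 -0.0009  0.1076] [-0.001  0.001 -0.002]
(0.6009, -0.007, 0.115, 20) [-0.0031 -0.0009  0.2326] [-0.001  0.001 -0.002]
[[261.05681528 174.83204237]]
```

Request:
carry_out(
  moves=[
    [1,-0.0031,0,0.05,0,0,0],
    [1,-0.0031,0,0.11,0,0,0],
    [1,-0.0031,0,0.16,0,0,0],
    [1,-0.0031,0,0.16,0,0,0],
  ],
)

```text
time: 11.42
tool_pos: [0.5979, -0.0063, 0.1391]
tool_rot: [-0.004, -0.173, 0.985, 0.001]
contact_force: [-1.0, 0.0, -0.7]
gripper_width: 1.0
```

Request:
carry_out(
  moves=[
    [1,0,0,0.02,0,0,0],
    [1,0,0,0.04,0,0,0],
    [1,0,0,0.06,0,0,0],
    [1,0,0,0.07,0,0,0],
    [1,0,0,0.07,0,0,0],
  ],
)

```text
time: 11.83
tool_pos: [0.6004, -0.0064, 0.1147]
tool_rot: [-0.001, -0.173, 0.985, 0.0]
contact_force: [-0.3, 0.2, -0.2]
gripper_width: 1.001
```

```bash
python3 -c "
from h import *
p,T=avg(5); mv((.6009,-.007,.115,20))
S=np.array([.566,-.0282,0]); d=p-S; print('u,v',d[0]*.94+d[1]*.342,-d[0]*.342+d[1]*.94)
s=grab('scene','pics/scene5.png')
z=9;x0,y0=225,175
cv2.imwrite('pics/crop7.png',cv2.resize(s[y0:y0+65,x0:x0+80],None,fx=z,fy=z,interpolation=cv2.INTER_CUBIC))"
```

```text
AVG t 12.08 tcp [ 0.6011 -0.0065  0.1159] sd [0.0002 0.     0.0003] yaw 19.98 F [-0.2 -0.2  0. ] M [ 0.02  0.   -0.01] w 0.999
t 12.08 tcp [ 0.6013 -0.0065  0.1162] yaw 19.98 F [-0.4 -0.5 -0.5] tau [ 0.01 -0.02 -0.02] w 0.999 j6 -2.05
(0.6009, -0.007, 0.115, 20) [ 0.0014 -0.0007  0.003 ] [-0.001  0.002 -0.001]
u,v 0.04045904128622145 0.0083803791971075
```

View pics/crop7.png

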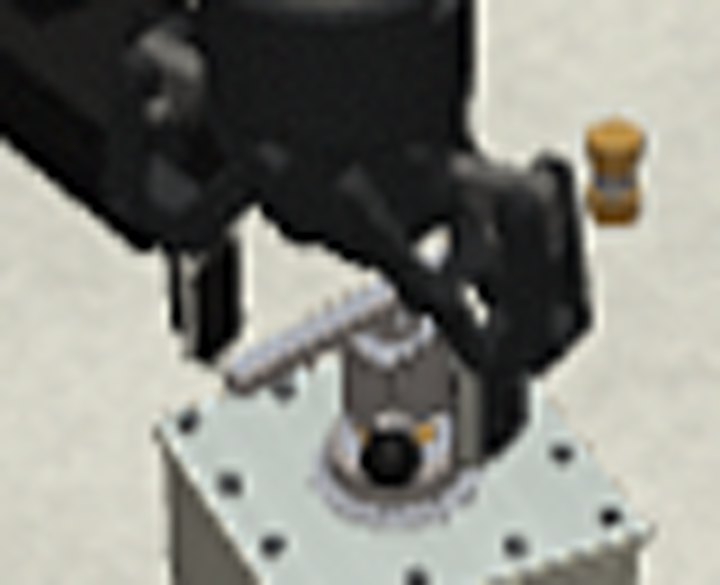

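Request:
carry_out(
  moves=[
    [0.8,0,0,0,0,0,0],
    [0.7,0,0,0,0,0,0],
    [0.7,0,0,0,0,0,0],
    [0.665,0,-0.0035,0,0,0,0],
    [0.635,0,-0.0065,0,0,0,0],
    [0.6,0,-0.01,0,0,0,0],
    [0.565,0,-0.014,0,0,0,0],
    [0.565,0,-0.014,0,0,0,0],
  ],
)

```text
time: 12.8
tool_pos: [0.6029, -0.0119, 0.1158]
tool_rot: [-0.0, -0.173, 0.985, 0.0]
contact_force: [-1.1, 0.5, 2.3]
gripper_width: 0.565
```

```bash
cat >> h.py <<'E'
def uv(p):
    d=p-np.array([.566,-.0282,0]); print('u,v mm',1e3*(d[0]*.94+d[1]*.342),1e3*(-d[0]*.342+d[1]*.94))
E
python3 -c "
from h import *
p,T=avg(3); uv(p)"
```

```text
AVG t 12.95 tcp [ 0.6029 -0.0118  0.1157] sd [0. 0. 0.] yaw 19.97 F [-1.3  1.3  2.6] M [ 0.2   0.19 -0.03] w 0.567
u,v mm 40.25396347313007 2.7813523548744103
```

Request:
carry_out(
  moves=[
    [0.53,0,-0.0037,0,0,0,0],
    [0.495,0,-0.0075,0,0,0,0],
    [0.46,0,-0.011,0,0,0,0],
    [0.425,0,-0.015,0,0,0,0],
    [0.39,0,-0.019,0,0,0,0],
    [0.37,0,-0.021,0,0,0,0],
    [0.37,0,-0.021,0,0,0,0],
  ],
)

```text
time: 13.53
tool_pos: [0.6058, -0.0199, 0.1154]
tool_rot: [0.0, -0.173, 0.985, -0.0]
contact_force: [1.1, 1.3, 2.4]
gripper_width: 0.375
```

```bash
python3 -c "
from h import *
p,T=avg(3); uv(p)"
```

```text
AVG t 13.68 tcp [ 0.6057 -0.0199  0.1153] sd [0. 0. 0.] yaw 19.97 F [0.1 0.2 2. ] M [ 0.11 -0.09  0.02] w 0.369
u,v mm 40.15643052546122 -5.727424915737324
```

Request:
carry_out(
  moves=[
    [0.34,0,-0.001,0,0,0,0],
    [0.32,0,-0.0015,0,0,0,0],
    [0.3,0,-0.0015,0,0,0,0],
    [0.28,0,-0.0015,0,0,0,0],
    [0.26,0,-0.0015,0,0,0,0],
    [0.26,0,-0.0015,0,0,0,0],
  ],
)

```text
time: 14.18
tool_pos: [0.6065, -0.0202, 0.116]
tool_rot: [0.001, -0.173, 0.985, -0.0]
contact_force: [3.9, -0.2, 2.6]
gripper_width: 0.259
```

```bash
python3 -c "
from h import *
p,T=avg(4); uv(p)"
```

```text
AVG t 14.38 tcp [ 0.6065 -0.0202  0.116 ] sd [0. 0. 0.] yaw 19.98 F [4.1 0.4 3.2] M [ 0.11 -0.65 -0.04] w 0.261
u,v mm 40.771031961067244 -6.324061744836155
```

```bash
python3 -c "
from h import *
s=grab('scene','pics/scene6.png');t=grab('top','pics/top6.png')
x0,y0=225,185
a=cv2.resize(s[y0:y0+55,x0:x0+60],None,fx=8,fy=8,interpolation=cv2.INTER_CUBIC)
b=cv2.resize(t[165:220,255:295],None,fx=8,fy=8,interpolation=cv2.INTER_CUBIC)
cv2.imwrite('pics/crop8.png',np.hstack([a,b]))"
```

```text
(no output)
```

View pics/crop8.png

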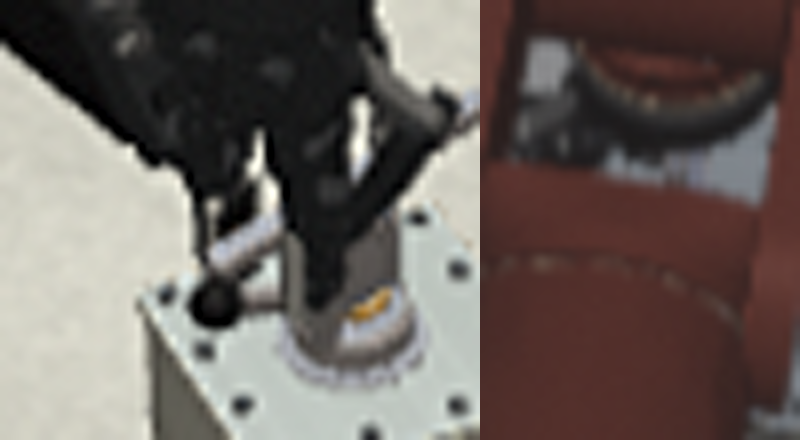

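```bash
python3 -c "
from h import *
s=cv2.imread('pics/scene6.png'); s0=cv2.imread('pics/scene0.png')
for i,b,n in((s0,(258,218,20,16),'before'),(s,(245,217,14,13),'now')):
    c=blob(i,b,(0,0,0),(180,255,45))[0]; P=onz('scene',[c[1]],.142)[0]; d=P-[.566,-.0282,0]; print(n,c[0],c[1],P,np.hypot(*d[:2])*1e3,np.degrees(np.arctan2(d[1],d[0])))
P=onz('scene',[[225+212/8,185+262/8]],.138)[0]; d=P-[.566,-.0282,0]; print('bar end',P,np.hypot(*d[:2])*1e3,np.degrees(np.arctan2(d[1],d[0])))
"
```

```text
before 30.734375 [267.88455347 225.61878283] [0.61673033 0.03263842 0.142     ] 79.214137135453 50.17684233088493
now 29.5078125 [251.63331237 222.45163159] [ 0.64092909 -0.00327933  0.142     ] 78.9646048261919 18.39661175967354
bar end [ 0.62711206 -0.02264633  0.138     ] 61.36388922682127 5.192592032802406
```

Request:
carry_out(
  moves=[
    [0.24,0,0,0,0,0,0],
    [0.22,0,0,0,0,0,0],
    [0.2,0,0,0,0,0,0],
    [0.18,0,0,0,0,0,0],
    [0.18,0,0,0,0,0,0],
  ],
)

```text
time: 14.9
tool_pos: [0.6063, -0.019, 0.1163]
tool_rot: [0.001, -0.173, 0.985, 0.001]
contact_force: [4.0, 4.0, 5.5]
gripper_width: 0.183
```

```bash
python3 -c "
from h import *
p,T=avg(3); uv(p)
s=grab('scene','pics/scene7.png')
c=blob(s,(243,214,16,16),(0,0,0),(180,255,45))
for k in c[:2]:
  P=onz('scene',[k[1]],.142)[0]; d=P-[.566,-.0282,0]; print(k[0],k[1],np.hypot(*d[:2])*1e3,np.degrees(np.arctan2(d[1],d[0])))"
```

```text
AVG t 15.05 tcp [ 0.6063 -0.019   0.1163] sd [0. 0. 0.] yaw 19.98 F [4.1 3.9 6.1] M [ 0.91 -0.52 -0.05] w 0.181
u,v mm 41.00868477572102 -5.141815690702404
28.7265625 [250.89931217 222.36429721] 79.69417187774303 17.12322214512736
```

```bash
python3 -c "
from h import *
s=cv2.imread('pics/scene7.png')
x0,y0=225,180
cv2.imwrite('pics/crop9.png',cv2.resize(s[y0:y0+60,x0:x0+70],None,fx=10,fy=10,interpolation=cv2.INTER_CUBIC))"
```

```text
(no output)
```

View pics/crop9.png

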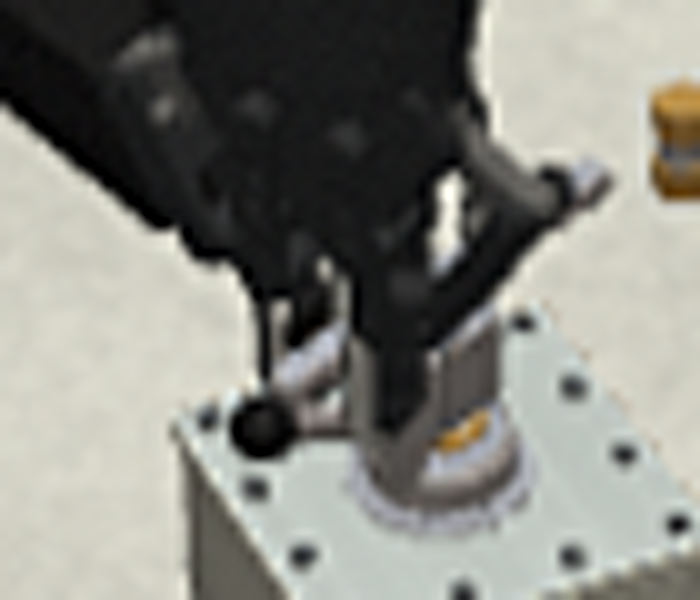

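```bash
python3 -c "
from h import *
np.set_printoptions(precision=1,suppress=True)
S=np.array([.566,-.0282,.138])
for a in(-4,0,4,8,12):
  print(a,*[((proj('scene',S+R.from_euler('z',a,degrees=True).apply([k,0,.0]))[0]-[225,180]+.5)*10) for k in(.062,-.062)])
for a in (14,17,20,24,28): print(a,((proj('scene',[.566+.078*np.cos(np.radians(a)),-.0282+.078*np.sin(np.radians(a)),.142])[0]-[225,180]+.5)*10))
"
```

```text
-4 [244.9 364.9] [633.9 197.4]
0 [254.4 373.3] [624.1 189.7]
4 [264.8 381.3] [613.5 182.4]
8 [276.3 388.8] [602.  175.6]
12 [288.6 395.8] [589.9 169.4]
14 [254.7 418.9]
17 [267.4 424.9]
20 [280.7 430.3]
24 [299.1 436.9]
28 [318.3 442.7]
```

Request:
carry_out(
  moves=[
    [0.24,0,0,0,0,0,0],
    [0.35,0,0,0,0,0,0],
    [0.55,0,0,0,0,0,0],
    [0.75,0,0,0,0,0,0],
    [0.8,0,0,0,0,0,0],
    [0.8,0,0,0,0,0,0],
  ],
)

```text
time: 15.6
tool_pos: [0.6051, -0.0202, 0.1146]
tool_rot: [-0.001, -0.173, 0.985, 0.0]
contact_force: [-0.2, -0.2, 0.1]
gripper_width: 0.8
```

```bash
python3 -c "
from h import *
p,T=avg(3); uv(p)
s=grab('scene','pics/scene8.png')
c=blob(s,(243,214,18,18),(0,0,0),(180,255,45))
for k in c[:2]:
  P=onz('scene',[k[1]],.142)[0]; d=P-[.566,-.0282,0]; print(k[0],k[1],np.hypot(*d[:2])*1e3,np.degrees(np.arctan2(d[1],d[0])))
cv2.imwrite('pics/crop10.png',cv2.resize(s[180:240,225:295],None,fx=10,fy=10,interpolation=cv2.INTER_CUBIC))"
```

```text
AVG t 15.75 tcp [ 0.6055 -0.0202  0.1151] sd [0.0001 0.     0.0002] yaw 19.98 F [ 0.6  0.  -0.3] M [-0.01  0.03 -0.02] w 0.803
u,v mm 39.842640555621735 -6.005416592000944
26.734375 [251.37389197 222.60349698] 79.80989916668553 18.245460178491307
5.0390625 [246.17025194 214.41637597] 67.19894893134996 -8.61811177505635
```

View pics/crop10.png

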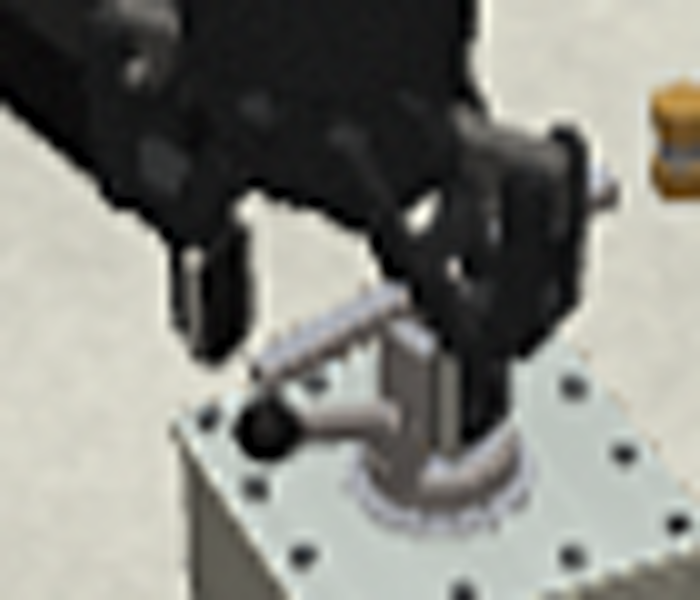

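Picture 11 shows that the lever has swung clockwise from about 50° to 18°, and the key is still seated. I lift off and go back to regrip the key at the earlier pose.

Request:
carry_out(
  moves=[
    [0.9,0,0,-0.03,0,0,0],
    [0.9,0,0,-0.1,0,0,0],
    [0.9,0,0,-0.2,0,0,0],
    [0.9,0,0,-0.28,0,0,0],
    [0.6,0,0,-0.28,0,0,0],
    [0.6,0,0,-0.28,0,0,0],
  ],
)

```text
time: 16.3
tool_pos: [0.6077, -0.0204, 0.2323]
tool_rot: [0.004, -0.174, 0.985, -0.001]
contact_force: [-0.4, -0.6, -0.2]
gripper_width: 0.638
```

```bash
python3 -c "
from h import *
avg(2); mv((.5416,-.0294,.21,2.88))"
```

```text
AVG t 16.40 tcp [ 0.606  -0.0202  0.2284] sd [0.0004 0.0001 0.001 ] yaw 19.98 F [-0.7  0.7 -1.1] M [ 0.    0.06 -0.02] w 0.601
t 16.40 tcp [ 0.6055 -0.0201  0.2274] yaw 19.98 F [-0.   1.4 -0.8] tau [-0.03  0.08 -0.03] w 0.601 j6 -2.08
(0.5416, -0.0294, 0.21, 2.88) [0.1581 0.0329 0.0435] [ 0.    -0.001  0.597]
```

Request:
carry_out(
  moves=[
    [0.5,0.05,0.01,0,0,0,0.2],
    [0.4,0.1,0.02,0,0,0,0.4],
    [0.4,0.1581,0.0329,0,0,0,0.597],
    [0.4,0.1581,0.0329,0.05,0,0,0.597],
    [0.4,0.1581,0.0329,0.1,0,0,0.597],
    [0.4,0.1581,0.0329,0.12,0,0,0.597],
    [0.4,0.1581,0.0329,0.12,0,0,0.597],
    [0.4,0.1581,0.0329,0.12,0,0,0.597],
  ],
)

```text
time: 17.07
tool_pos: [0.5412, -0.0293, 0.1782]
tool_rot: [-0.001, -0.025, 1.0, 0.0]
contact_force: [0.0, -0.2, 0.4]
gripper_width: 0.398
```

```bash
python3 -c "
from h import *
avg(4); mv((.5416,-.0294,.1279,2.88))"
```

```text
AVG t 17.27 tcp [ 0.5425 -0.0295  0.1803] sd [0.0003 0.     0.0005] yaw 2.88 F [ 0.1 -0.   0. ] M [-0.01 -0.   -0.01] w 0.395
t 17.27 tcp [ 0.5428 -0.0295  0.1807] yaw 2.88 F [-0.5 -0.  -0.4] tau [ 0.   -0.04 -0.  ] w 0.395 j6 -1.81
(0.5416, -0.0294, 0.1279, 2.88) [0.0032 0.0005 0.1321] [-0.001  0.004  0.   ]
```

Request:
carry_out(
  moves=[
    [0.4,0.0022,0,0.04,0,0,0],
    [0.4,0.0022,0,0.08,0,0,0],
    [0.4,0.0022,0,0.11,0,0,0],
    [0.4,0.0022,0,0.131,0,0,0],
    [0.4,0.0022,0,0.131,0,0,0],
    [0.4,0.0022,0,0.131,0,0,0],
  ],
)

```text
time: 17.77
tool_pos: [0.541, -0.0294, 0.127]
tool_rot: [-0.0, -0.025, 1.0, 0.0]
contact_force: [-0.0, 0.3, -0.3]
gripper_width: 0.397
```

```bash
python3 -c "
from h import *
avg(4); mv((.5416,-.0294,.1279,2.88))"
```

```text
AVG t 17.97 tcp [ 0.5417 -0.0296  0.1281] sd [0.0001 0.     0.0002] yaw 2.88 F [0.  0.5 0.4] M [-0.02 -0.    0.01] w 0.405
t 17.97 tcp [ 0.5418 -0.0296  0.1282] yaw 2.88 F [0.8 0.8 0.6] tau [-0.01 -0.05 -0.02] w 0.405 j6 -1.81
(0.5416, -0.0294, 0.1279, 2.88) [0.0005 0.0006 0.0009] [-0.001  0.004 -0.   ]
```

Request:
carry_out(
  moves=[
    [0,0,0,0,0,0,0],
    [0,0,0,0,0,0,0],
    [0,0,0,0,0,0,0],
    [0,0,0,0,0,0,0],
    [0,0,0,0,0,0,0],
    [0,0,0,0,0,0,0],
  ],
)

```text
time: 18.47
tool_pos: [0.5414, -0.0296, 0.1278]
tool_rot: [0.0, -0.025, 1.0, -0.0]
contact_force: [-0.8, -0.3, 4.3]
gripper_width: 0.099
```

```bash
cat >> h.py <<'E'
def lever(f):
    s=grab('scene',f)
    for k in blob(s,(246,215,18,16),(0,0,0),(180,255,45))[:1]:
        P=onz('scene',[k[1]],.142)[0]; d=P-[.566,-.0282,0]; print('ball',k[0],k[1],np.hypot(*d[:2])*1e3,np.degrees(np.arctan2(d[1],d[0])))
E
python3 -c "
from h import *
avg(3); lever('pics/scene9.png')"
```

```text
AVG t 18.62 tcp [ 0.5414 -0.0296  0.1278] sd [0. 0. 0.] yaw 2.88 F [-2.  -0.3  5.7] M [-0.06  0.3   0.01] w 0.093
ball 26.234375 [251.36306333 222.66737393] 80.03189942484819 18.333161990986227
```

Request:
carry_out(
  moves=[
    [0,0,-0.0015,0,0,0,-0.05],
    [0,0,-0.003,0,0,0,-0.1],
    [0,0,-0.0045,0,0,0,-0.14],
    [0,0,-0.0045,0,0,0,-0.14],
    [0,0,-0.0045,0,0,0,-0.14],
  ],
)

```text
time: 19.08
tool_pos: [0.5415, -0.0314, 0.1278]
tool_rot: [0.0, -0.06, 0.998, -0.0]
contact_force: [-1.6, 0.1, 5.5]
gripper_width: 0.098
```

```bash
python3 -c "
from h import *
avg(3); lever('pics/scene10.png')"
```

```text
AVG t 19.23 tcp [ 0.5415 -0.0314  0.1278] sd [0. 0. 0.] yaw 6.88 F [-1.4 -0.4  5.3] M [-0.05  0.21 -0.  ] w 0.096
ball 28.3203125 [252.86858046 223.1413046 ] 79.64584693873681 21.424143930500875
```

Request:
carry_out(
  moves=[
    [0,0,0.0025,0,0,0,0.07],
    [0,0,0.0045,0,0,0,0.14],
    [0,0,0.0045,0,0,0,0.14],
    [0,0,0.0045,-0.01,0,0,0.14],
    [0,0,0.0045,-0.03,0,0,0.14],
    [0,0,0.0045,-0.06,0,0,0.14],
    [0,0,0.0045,-0.12,0,0,0.14],
    [0,0,0.0045,-0.18,0,0,0.14],
  ],
)

```text
time: 19.95
tool_pos: [0.5391, -0.029, 0.1973]
tool_rot: [-0.003, -0.025, 1.0, 0.001]
contact_force: [0.2, -1.1, -1.5]
gripper_width: 0.097
```

```bash
python3 -c "
from h import *
avg(3); mv((.4566,-.3340,.19,0)); lever('pics/scene11.png')"
```

```text
AVG t 20.10 tcp [ 0.5424 -0.0296  0.2027] sd [0.0005 0.0001 0.0016] yaw 2.92 F [ 1.  -0.1 -0.6] M [-0.03 -0.01 -0.03] w 0.097
t 20.10 tcp [ 0.5417 -0.0295  0.2006] yaw 2.91 F [ 0.6 -0.8 -2.5] tau [-0.07  0.05 -0.01] w 0.097 j6 -1.81
(0.4566, -0.334, 0.19, 0) [ 0.2512 -0.7494  0.0262] [-0.001  0.006  0.102]
ball 27.4765625 [252.86980499 223.24402308] 79.98983642079531 21.57939971874811
```

Out cleanly, with the lever still at 21.5°. Next I carry the key to the well in even steps.

Request:
carry_out(
  moves=[
    [0,0.015,-0.045,0,0,0,0.05],
    [0,0.045,-0.135,0,0,0,0.102],
    [0,0.075,-0.225,0,0,0,0.102],
    [0,0.105,-0.315,0,0,0,0.102],
    [0,0.135,-0.405,0,0,0,0.102],
    [0,0.165,-0.495,0,0,0,0.102],
    [0,0.195,-0.585,0,0,0,0.102],
    [0,0.2,-0.6,0,0,0,0.102],
  ],
)

```text
time: 20.82
tool_pos: [0.4702, -0.277, 0.1962]
tool_rot: [-0.002, 0.003, 1.0, 0.0]
contact_force: [-0.2, 0.2, -2.7]
gripper_width: 0.098
```

```bash
python3 -c "
from h import *
avg(3); mv((.4566,-.3340,.14,0.02))"
```

```text
AVG t 20.97 tcp [ 0.4714 -0.274   0.1965] sd [0.0006 0.0013 0.0002] yaw -0.22 F [-0.6  0.2 -2.1] M [0.01 0.04 0.  ] w 0.091
t 20.97 tcp [ 0.472  -0.2725  0.1967] yaw -0.12 F [-0.5  0.6 -2.4] tau [ 0.05  0.06 -0.01] w 0.091 j6 -2.23
(0.4566, -0.334, 0.14, 0.02) [ 0.0378 -0.1542  0.1414] [ 0.007 -0.006 -0.005]
```

Request:
carry_out(
  moves=[
    [0,0.012,-0.05,0,0,0,0],
    [0,0.026,-0.1,0.03,0,0,-0.003],
    [0,0.036,-0.14,0.08,0,0,-0.003],
    [0,0.0378,-0.1542,0.12,0,0,-0.003],
    [0,0.0378,-0.1542,0.1414,0,0,-0.003],
    [0,0.0378,-0.1542,0.1414,0,0,-0.003],
    [0,0.0378,-0.1542,0.1414,0,0,-0.003],
  ],
)

```text
time: 21.55
tool_pos: [0.4581, -0.333, 0.1417]
tool_rot: [-0.001, -0.001, 1.0, 0.001]
contact_force: [-0.2, 0.7, -2.0]
gripper_width: 0.1
```

```bash
python3 -c "
from h import *
p,T=avg(5)
mv((.4566,-.3340,.095,0.02))"
```

```text
AVG t 21.80 tcp [ 0.4588 -0.3344  0.1437] sd [0.0001 0.0004 0.0004] yaw 0.12 F [-0.3 -0.  -1.9] M [-0.02  0.05 -0.02] w 0.097
t 21.80 tcp [ 0.4587 -0.3348  0.1439] yaw 0.09 F [-0.6  0.6 -2.6] tau [ 0.01  0.13 -0.  ] w 0.097 j6 -2.33
(0.4566, -0.334, 0.095, 0.02) [0.0055 0.0022 0.1223] [-0.003  0.003  0.003]
```

Request:
carry_out(
  moves=[
    [0,0.0055,0.001,0.04,0,0,0.003],
    [0,0.0055,0.001,0.08,0,0,0.003],
    [0,0.0055,0.001,0.11,0,0,0.003],
    [0,0.0055,0.001,0.13,0,0,0.003],
    [0,0.0055,0.001,0.13,0,0,0.003],
    [0,0.0055,0.001,0.13,0,0,0.003],
    [0,0.0055,0.001,0.13,0,0,0.003],
  ],
)

```text
time: 22.38
tool_pos: [0.4563, -0.3349, 0.0915]
tool_rot: [0.001, 0.0, 1.0, -0.001]
contact_force: [0.6, -0.1, -2.3]
gripper_width: 0.095
```

```bash
python3 -c "
from h import *
p,T=avg(6)
mv((.4566,-.3340,.0488,0.02))"
```

```text
AVG t 22.68 tcp [ 0.4562 -0.3349  0.0915] sd [0.0001 0.0001 0.0002] yaw -0.04 F [ 0.2  0.2 -2. ] M [0.   0.07 0.01] w 0.097
t 22.68 tcp [ 0.456  -0.3347  0.0911] yaw -0.05 F [-0.3 -0.  -2.3] tau [-0.03  0.1   0.  ] w 0.097 j6 -2.33
(0.4566, -0.334, 0.0488, 0.02) [-0.0015  0.0018  0.1058] [-0.001  0.001 -0.002]
```

Offset is +0.4 mm in x and +0.9 mm in y. I correct that while entering and check the force part way.

Request:
carry_out(
  moves=[
    [0,-0.001,0.0023,0,0,0,0],
    [0,-0.001,0.0023,0.015,0,0,0],
    [0,-0.001,0.0023,0.03,0,0,0],
    [0,-0.001,0.0023,0.037,0,0,0],
    [0,-0.001,0.0023,0.042,0,0,0],
    [0,-0.001,0.0023,0.042,0,0,0],
  ],
)

```text
time: 23.18
tool_pos: [0.4557, -0.3331, 0.0727]
tool_rot: [-0.0, 0.0, 1.0, 0.001]
contact_force: [0.8, -0.3, -3.7]
gripper_width: 0.092
```

```bash
python3 -c "
from h import *
p,T=avg(4)
mv((.4566,-.3340,.0488,0.02))"
```

```text
AVG t 23.38 tcp [ 0.456  -0.3335  0.0736] sd [0.0001 0.0001 0.0003] yaw -0.05 F [-0.4 -0.  -2.1] M [-0.01  0.05  0.  ] w 0.099
t 23.38 tcp [ 0.4561 -0.3336  0.0739] yaw -0.05 F [-0.  -0.8 -2.5] tau [ 0.03  0.03 -0.01] w 0.099 j6 -2.33
(0.4566, -0.334, 0.0488, 0.02) [-0.0012 -0.0009  0.0627] [-0.    -0.    -0.002]
```

Request:
carry_out(
  moves=[
    [0,-0.001,-0.0008,0.012,0,0,0],
    [0,-0.001,-0.0008,0.024,0,0,0],
    [0,-0.001,-0.0008,0.036,0,0,0],
    [0,-0.001,-0.0008,0.048,0,0,0],
    [0,-0.001,-0.0008,0.056,0,0,0],
    [0,-0.001,-0.0008,0.06,0,0,0],
    [0,-0.001,-0.0008,0.06,0,0,0],
  ],
)

```text
time: 23.97
tool_pos: [0.4564, -0.3338, 0.0494]
tool_rot: [-0.0, 0.0, 1.0, 0.0]
contact_force: [0.4, -0.2, -1.1]
gripper_width: 0.097
```

```bash
python3 -c "
from h import *
p,T=avg(4)"
```

```text
AVG t 24.17 tcp [ 0.4566 -0.334   0.0498] sd [0.     0.     0.0001] yaw -0.05 F [-0.  -0.  -2.2] M [-0.02  0.03 -0.01] w 0.098
```

Fits cleanly. I lower the last millimetre, release and lift away.

Request:
carry_out(
  moves=[
    [0,0,0,0.003,0,0,0],
    [0,0,0,0.003,0,0,0],
    [0.2,0,0,0.002,0,0,0],
    [0.4,0,0,0.002,0,0,0],
    [0.45,0,0,0.002,0,0,0],
    [0.45,0,0,-0.02,0,0,0],
    [0.45,0,0,-0.08,0,0,0],
    [0.45,0,0,-0.15,0,0,0],
  ],
)

```text
time: 24.83
tool_pos: [0.4553, -0.3327, 0.1088]
tool_rot: [-0.002, 0.0, 1.0, 0.002]
contact_force: [0.8, -0.1, 0.9]
gripper_width: 0.454
```

Request:
carry_out(
  moves=[
    [0.45,0,0,-0.1,0,0,0],
    [0.45,0.1,0,-0.2,0,0,0],
    [0.45,0.1,0.1,-0.3,0,0,0],
    [0.45,0.1,0.2,-0.3,0,0,0],
    [0.45,0.1,0.3,-0.3,0,0,0],
    [0.45,0.1,0.4,-0.3,0,0,0],
    [0.45,0.1,0.5,-0.3,0,0,0],
    [0.45,0.1,0.6,-0.3,0,0,0],
  ],
)

```text
time: 25.5
tool_pos: [0.4164, -0.1009, 0.231]
tool_rot: [0.001, 0.001, 1.0, -0.0]
contact_force: [0.7, 0.1, -0.3]
gripper_width: 0.453
```

Request:
carry_out(
  moves=[
    [0.45,0,0.1,0,0,0,0],
    [0.45,0,0.2,0,0,0,0],
    [0.45,0,0.3,0,0,0,0],
    [0.45,0,0.4,0,0,0,0],
    [0.45,0,0.5,0,0,0,0],
    [0.45,0,0.6,0,0,0,0],
    [0.45,0,0.7,0,0,0,0],
    [0.45,0,0.8,0,0,0,0],
  ],
)

```text
time: 26.17
tool_pos: [0.4165, 0.2198, 0.2308]
tool_rot: [0.001, 0.0, 1.0, 0.0]
contact_force: [0.4, 0.1, -0.4]
gripper_width: 0.453
```

Run:
```python
from h import *
st()
t=grab('top','pics/top12.png'); lever('pics/scene12.png'); s=cv2.imread('pics/scene12.png')
def c(i,x,y):return cv2.resize(i[y:y+60,x:x+80],(400,300),interpolation=cv2.INTER_CUBIC)
cv2.imwrite("pics/crop12.png",np.vstack([np.hstack([c(t,244,165),c(t,343,197)]),np.hstack([c(s,230,195),c(s,195,145)])]))
t0=cv2.imread('pics/top0.png')
for n,im in(('start',t0),('now',t)):
    S=cv2.cvtColor(im,cv2.COLOR_BGR2HSV)[:,:,1].astype(float); cs=np.arange(380,389)
    for r in (208,242):
        w=np.clip(S[r,cs]-7,0,None); print(n,'bar col',r,(w*cs).sum()/w.sum())
    print('ends',[int(S[r,cs].max()) for r in (204,205,206,244,245,246)])
    g=im[190:201,278:288].astype(float).sum(2); print(np.round(g[2:9,3:8]).astype(int).tolist())
```

```text
t 26.17 tcp [0.4165 0.2198 0.2308] yaw -0.02 F [ 0.4  0.1 -0.4] tau [ 0.    0.01 -0.04] w 0.453 j6 -1.24
ball 27.8359375 [252.87601155 223.24213561] 79.97584519886787 21.586422073729047
start bar col 208 382.9
start bar col 242 383.98039215686276
ends [6, 19, 32, 29, 15, 6]
[[284, 258, 256, 274, 295], [263, 197, 198, 247, 275], [267, 188, 192, 240, 268], [267, 195, 192, 241, 268], [265, 206, 208, 234, 263], [247, 190, 184, 208, 255], [246, 211, 206, 218, 257]]
now bar col 208 383.04545454545456
now bar col 242 384.075
ends [6, 18, 29, 32, 17, 7]
[[270, 247, 269, 291, 316], [278, 208, 213, 263, 294], [282, 204, 204, 258, 288], [283, 210, 205, 248, 285], [282, 220, 221, 246, 282], [263, 203, 200, 226, 272], [264, 223, 221, 236, 281]]
```

View pics/crop12.png

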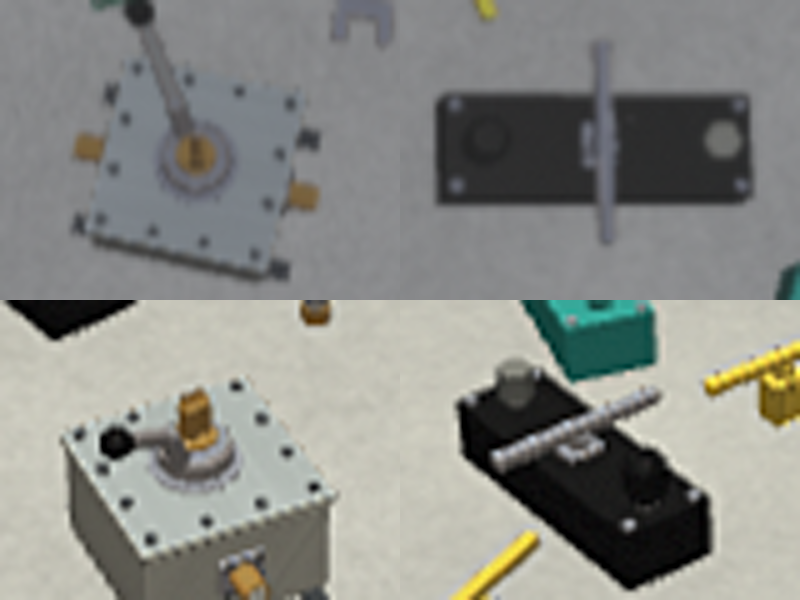

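```bash
python3 -c "
from plant import manip
print(manip.job_done())"
```

```text
the job is handed in; nothing more can be done
None
```

I took the grey T-key from the black block and fitted it fully over the low filter's tang. With one hand across a key arm and the lever, I squeezed the nut tight, then turned the spindle back with the key. The key went back into its well and the job was handed in at about 26 s; no verdict was reported.

**Last checks**
- **Nut:** the lever turned from about 50° to 21.6° as seen from above and stayed there after release. Taking the tang's angle as about 3°, that is a joint angle near 0.95 rad against the 0.90 stop. The excess is within my 2–3° measuring error, or is give in the stop.
- **Spindle:** the tang's pixel pattern in the top view closely matches the start, so I judge it within a few degrees. During the squeeze it may have turned up to about 7° clockwise.
- **Key:** the bar is within about 0.15 px (0.4 mm) of where it started, it entered with no jamming force, and it went down to the original height.
- **Bystanders:** the driver, spinner and spanner look unmoved in the last crop. I did not measure the others or the taller filter, but the hand never went near them at low height.

**What disagreed:** the fingers did not stall at the 30 mm opening I expected and closed to about 15 mm. The key turned several degrees under that load and sprang back when released.

I viewed 12 pictures, two over the budget of 10.

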